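# Drop a removed security tag through the sprung flap

## Task

At the shop checkout a white security tag has just been taken off a garment and lies on top of the steel tag station. Press the station's sprung drop flap down with one finger and, while holding it open, push the tag in with the other finger so that it drops into the box; let the flap spring shut only once the tag has fallen inside. Only push the tag, do not pick it up, leave the mug, pen pot and stapler where they are, and finish with the flap closed.

Things in the scene. Friction and masses are not known exactly. Their poses are not given: they have to be found in the camera images.
- station: Tag station: grey steel box with a painted deck, 160 (its x) x 400 (its y) x 130 mm high, fixed to the counter; origin at the centre of its underside, z up, deck at z = 130 mm. From its -y end to its +y end: detacher puck, landing where the tag lies, drop opening with flap, 25 mm of deck. Under the deck it is hollow all along: 3 mm sheet, floor at z = 3 mm.
- detacher (a point): Centre of the round steel detacher puck on the deck, at its foot (station x = 0, y = -145 mm, z = 130 mm). 60 mm across, 10 mm high, fixed. Not used in this job.
- opening (a point): Centre of the drop opening, at deck height (station x = 0, y = 120 mm, z = 130 mm). The opening is 100 mm wide (station x = -50 to 50) and 110 mm long (station y = 65 to 175) and is covered by the flap. Same axes as the station. Two upstand rims, 4 mm thick and 8 mm high, flank landing and opening at station x = -54 and 54 mm, y = -88 to 194 mm.
- flap (a joint): Opening angle of the flap (rad): 0 shut, flush with the deck; 1.15 fully open, in the box. Steel plate 96 mm wide, 108 mm long, 3 mm thick, hinged along the far (+y) end of the opening (axis: station x, at y = 175, z = 130 mm). A spring drives it shut: 1.7 N down on the free edge starts it, 5 N at half its length holds it at 0.8 rad. Let go, it shuts in 0.5 s. The tag is too light to open it.
- flap_edge (a point): Middle of the flap's free edge, on its upper face; it moves with the flap. Shut, it lies at station x = 0, y = 67, z = 130 mm, next to the landing.
- tag_center (a point): Security tag: white plastic shell, 50 mm (its x) by 42 mm (its y) by 12 mm high with rounded edges, lying flat, with a round dome 20 to 26 mm across and 10 mm high on its top; 20 g, slides easily. This point is the centre of the shell, 6 mm above the deck; z is up.
- mug: White mug, 82 mm across, 95 mm high, with a handle; origin at the centre of its underside. Stands on the counter. Leave it alone.
- penpot: Wooden pen pot, 76 mm across, 100 mm high, with pens reaching to 146 mm; origin at the centre of its underside. Stands on the counter. Leave it alone.
- stapler: Black stapler, 135 mm long (its y), 40 mm wide, 53 mm high; origin at the centre of its underside. Lies on the counter. Leave it alone.
Mind the look-alikes: they are no part of the job. Of the things like the part that bears tag_center, leave any that is purple or turquoise; of the rest the smaller one is meant.

How it is judged:
By the outcome, as a careful person would: the job done as asked, in the order asked, and still so for the second after the job is handed in, with the robot touching nothing.
It also fails if it takes over 42 s, if anything falls off the work surface, if the arm or the gripper's body presses on something with over 40 N, if the wrist force passes 120 N, or if a joint passes its speed limit or range.

## Robot

A 6-joint arm with a two-finger parallel gripper is mounted at the origin on the work surface. World frame = base frame: x ahead of the robot, y to its left, z up, the work surface at z = 0. Lengths are in m, angles in rad, forces in N, time in s.
With the tool pointing down it reaches from about 0.35 to 0.925 m from the base axis. Payload 6.4 kg.
Tool frame: the origin (TCP) lies midway between the tips of the shut fingers; the grasp point (between the pads) lies 19 mm behind it; z points along the fingers, y is the direction in which the jaws open and shut (so a half turn about z gives the same grasp; the last joint's range is limited). The gripper opens to 85 mm and grips with 20 to 120 N. Pads are 22 mm wide; open, the fingers measure 114 mm over their backs; the gripper's body (76 mm by 85 mm) begins 54 mm behind the grasp point. The pads swing forward as they close: fully open they stand 13 mm farther back than shut.
Start: joints at [-1.318, 0.245, 1.558, -0, 1.339, -0.174], TCP at [0.269, -0.592, 0.231] pointing down, gripper open.
Joint ranges: [-3.13, 3.13], [-1.02, 2.26], [0.13, 2.54], [-0.95, 4.09], [0.21, 2.88], [-2.74, 2.74]. Speed limits (rad/s): [2.57, 2.57, 3.14, 3.14, 3.14, 3.14].

## Interface

Orientations are given as [roll, pitch, yaw] about the fixed x, y, z axes, in that order (R = Rz(yaw) Ry(pitch) Rx(roll)).
In Python, from station import observe, grab_frame, hand_in, find_in, masks_of, pinpoint gives the robot as it stands.
- The arm moves only by the tool servo_tool, never from a script. Its argument "deltas" is a list of rows, each a list of 3 entries, a list of its own where there are three numbers: the turn, a rotation vector about the tool's x, y, z in units of 10 degrees (1.0 is 10 degrees), then the shift along the tool's x, y, z in cm, then the opening, from -1 (shut) to 1 (fully open). In form: [[[rx, ry, rz], [x, y, z], fingers], ...]. A call has 1 to 20 rows; each row is the pose to reach, as a shift and turn from the pose commanded when the call began, along the tool's axes at that moment; what a row does not reach only later rows make up. A row lasts 1/8 s, in which the tool goes at most 62.5 mm and 10.7 degrees, less where a joint would pass 70% of its speed; a pose out of reach is approached as far as the arm can. A call with a gripper value outside its range is refused whole. The fingers move at their own pace and stop on an object; the grip force is fixed at half the most. Time passes only in rows, so rows that repeat a pose let the fingers close. It gives the time, the measured TCP pose, the force and the opening at its end, in the units of the state.
- observe(): the state, without advancing time (a new reading comes with each control period).
- grab_frame(name): name is "side" or "top"; returns a dict with "image" (420x560x3 uint8, red, green, blue), "camera_matrix" (3x3 intrinsics, pixels), "eye" and "orientation" of the camera in the world. Camera axes: x right, y down, z forward; pixel columns grow to the right and rows downward; lengths in m; the calibration is good to about 2 mm. A picture is of the moment at which its call begins. There is no depth.
- hand_in(): hands the job in, once; it reports no verdict.
Trained networks look in a picture, given as the dict that the camera call returned (one of the last four; its "shot" number tells which), for a name from the list of things; names that differ only in an ending like _2 or _b are one class to them, and where a whole thing is asked for, a point or a joint stands for the part that bears it (a point fixed in the world has none). Each returns a list of dicts, best first, with "confidence" (0 to 1); they miss things now and then, are a little off and sometimes report something else, mostly with a low value. They report only what shows in the picture. A call takes as long as a camera call. They do not tell look-alikes from the thing itself.
- find_in(picture, query): "rect" ([centre column, centre row, width, height] in pixels, round what is visible of it).
- masks_of(picture, query): "mask" (420x560 bool, what is visible of it) and "rect" ([centre column, centre row, width, height] in pixels, round what is visible of it).
- pinpoint(picture, query): "pixel" ([row, column] in pixels: a listed point, or the origin of a listed thing).
The state is a dict: "t": time; "q": joint angles; "joint_vel": joint speeds; "joint_efforts": joint torques, N m; "eef_pos": TCP position; "eef_rot": TCP orientation; "ft_force": force on the tool from outside, world axes, zero at the start; "torque": the same for the moment, N m; "gripper_width": finger opening in m.
Only numpy, scipy, OpenCV 4.12 (cv2) and the standard library are available. Lean on these libraries where they do the work, as an engineer would, in place of code of your own. Each camera call takes 0.05 s, during which the arm holds its last target. There are 200 camera calls.

## Working session

There is one attempt and no reset: what is moved stays moved. The work goes in short steps, Python scripts to look and compute and a tool call to move; the robot and the scene stay as the last step left them, time stands still between calls to the robot, and variables do not carry over. Pictures are saved under pics/ and viewed, about 8 in all and at most 12, crops included, and the job is handed in when it is done.

Besides the shell and the picture viewer there is one more tool, called after "Call:" as name(argument=value, ...), one argument or row to a line, values as JSON. servo_tool: Moves the arm, as the interface text tells. Its arguments: {"type":"object","properties":{"deltas":{"type":"array"}},"required":["deltas"]}

```bash
mkdir -p pics; ls; cat > h.py <<'E'
import numpy as np, cv2
from station import *
def ray(p,px):  # px=(row,col)
    K=np.array(p["camera_matrix"]);R=np.array(p["orientation"])
    if R.shape!=(3,3):
        from scipy.spatial.transform import Rotation as Ro
        R=Ro.from_euler('xyz',R).as_matrix() if R.size==3 else Ro.from_quat(R).as_matrix()
    return np.array(p["eye"]),R@np.linalg.solve(K,[px[1],px[0],1.])
def at_z(p,px,z):
    e,d=ray(p,px);return e+d*(z-e[2])/d[2]
def proj(p,X):
    K=np.array(p["camera_matrix"]);R=np.array(p["orientation"])
    c=K@(R.T@(np.array(X)-p["eye"]));return c[1]/c[2],c[0]/c[2]
def save(p,n): cv2.imwrite(f"pics/{n}.png",cv2.cvtColor(p["image"],cv2.COLOR_RGB2BGR))
E
python3 - <<'E'
from h import *
np.set_printoptions(precision=4,suppress=True)
zs=dict(station=0,detacher=.13,opening=.13,flap_edge=.13,tag_center=.136,mug=0,penpot=0,stapler=0)
for c in("top","side"):
    p=grab_frame(c);save(p,c+"0");print(c,p["eye"],np.shape(p["orientation"]),p["orientation"])
    for q,z in zs.items():
        for r in pinpoint(p,q)[:4]: print(q,round(r["confidence"],2),np.round(r["pixel"],1),at_z(p,r["pixel"],z))
print(observe())
E
```

```text
pics
top [ 0.491  -0.0903  0.9192] (3,) [-3.0237 -0.0078 -1.5458]
detacher 0.82 [212.3 370.8] [ 0.5659 -0.2967  0.13  ]
opening 0.92 [196.2 242. ] [ 0.5926 -0.0282  0.13  ]
opening 0.27 [257.7 277.5] [ 0.4678 -0.1051  0.13  ]
flap_edge 0.64 [198.2 271.5] [ 0.59   -0.0897  0.13  ]
tag_center 0.68 [214.  311.3] [ 0.5586 -0.1725  0.136 ]
tag_center 0.65 [163.8 414.6] [ 0.6697 -0.3876  0.136 ]
tag_center 0.61 [302.8 341.2] [ 0.3817 -0.2348  0.136 ]
tag_center 0.56 [308.1 274.5] [ 0.3682 -0.1014  0.136 ]
mug 0.56 [130.3 260.9] [ 0.7751 -0.0591  0.    ]
penpot 0.71 [145.1 339.7] [ 0.7428 -0.2546  0.    ]
stapler 0.96 [261.1 275.7] [ 0.4558 -0.1035  0.    ]
side [0.4579 1.0627 0.7683] (3,) [-2.1015 -0.0161 -3.0129]
detacher 0.66 [170.4 299.6] [ 0.5626 -0.3058  0.13  ]
opening 0.59 [216.1 278.1] [ 0.5914 -0.0205  0.13  ]
flap_edge 0.77 [203.4 279.2] [ 0.5974 -0.0881  0.13  ]
tag_center 0.77 [184.4 294. ] [ 0.5687 -0.196   0.136 ]
tag_center 0.74 [247.4 364.1] [0.375  0.1008 0.136 ]
tag_center 0.65 [213.  361.8] [ 0.3779 -0.0598  0.136 ]
tag_center 0.54 [180.5 263.2] [ 0.6598 -0.2067  0.136 ]
mug 0.64 [242.  212.5] [ 0.7831 -0.0682  0.    ]
penpot 0.85 [210.7 237.6] [ 0.749  -0.2546  0.    ]
stapler 0.73 [244.7 327.3] [ 0.4603 -0.104   0.    ]
stapler 0.46 [242.  214.3] [ 0.7781 -0.069   0.    ]
{'t': 0.9, 'q': array([-1.3181,  0.2451,  1.5578,  0.    ,  1.3387, -0.1741]), 'joint_vel': array([ 0.0005, -0.0013,  0.0015,  0.0001, -0.0018,  0.0001]), 'joint_efforts': array([ -0.0006, -42.9516, -32.6426,  -0.0002,   0.0005,  -0.    ]), 'eef_pos': array([ 0.2691, -0.5917,  0.2313]), 'eef_rot': array([-3.1416, -0.    ,  0.4268]), 'ft_force': array([0.055, 0.473, 0.036]), 'torque': array([0.0427, 0.0033, 0.0266]), 'gripper_width': 0.08569244285285123}
```

```bash
cd pics; python3 -c "
import cv2,numpy as np
a,b=cv2.imread('top0.png'),cv2.imread('side0.png')
cv2.imwrite('both0.png',cv2.resize(np.vstack([a,b]),(560,840))[:, :])"
```

```text
(no output)
```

View pics/top0.png

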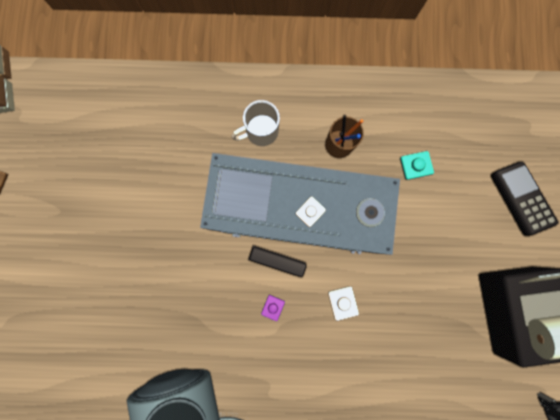

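View pics/side0.png

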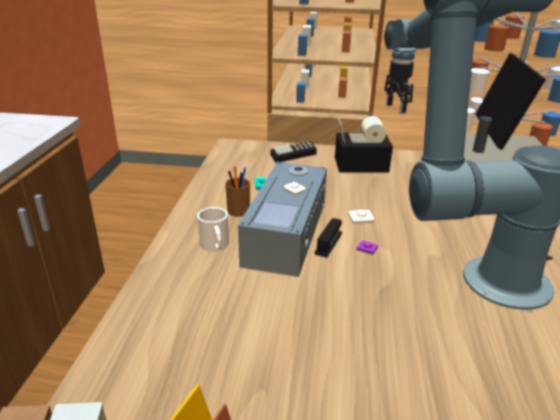

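Both views show the white tag on the station (top: row 211, col 311), turned like a diamond between the puck (row 212, col 371) and the flap (row 195, col 243). The other white tag lies on the counter and is larger. Next I'll fit the station pose and tag outline more precisely.

```bash
python3 - <<'E'
from h import *
from scipy.optimize import least_squares
np.set_printoptions(precision=4,suppress=True)
import cv2
from scipy.spatial.transform import Rotation as Ro
def pj(p,X):
    K=np.array(p["camera_matrix"]);R=Ro.from_euler('xyz',p["orientation"]).as_matrix()
    c=(np.atleast_2d(X)-p["eye"])@R@K.T;return c[:,:2]/c[:,2:]
p=grab_frame("top");im=p["image"]
st=masks_of(p,"station");print([(round(s["confidence"],2),np.round(s["rect"])) for s in st])
tags=masks_of(p,"tag_center")
u=None
for s in tags:
    cs=cv2.findContours(s["mask"].astype(np.uint8),0,1)[0];c=max(cs,key=cv2.contourArea)
    print("tag",round(s["confidence"],2),np.round(s["rect"]),cv2.minAreaRect(c),s["mask"].sum())
m=st[0]["mask"]
# deck outline + lower walls: compare the mask silhouette with the projected box
c=max(cv2.findContours(m.astype(np.uint8),0,1)[0],key=cv2.contourArea)[:,0,:].astype(float)
loc=np.array([[sx*.08,sy*.2,z] for sx in(-1,1) for sy in(-1,1) for z in(0,.13)])
def box(v):
    R=Ro.from_euler('z',v[2]).as_matrix();return loc@R.T+[v[0],v[1],0]
def f(v):
    h=cv2.convexHull(pj(p,box(v)).astype(np.float32))
    return [cv2.pointPolygonTest(h,(float(a),float(b)),True) for a,b in c]
r=least_squares(f,[.58,-.148,-.1],loss='soft_l1',diff_step=1e-3);v=r.x
print("station",v,"rms px",np.sqrt(np.mean(np.square(f(v)))))
R=Ro.from_euler('z',v[2]).as_matrix()
W=lambda q:R@np.array(q)+[v[0],v[1],0]
big=cv2.resize(im[140:270,190:410],None,fx=3.6,fy=3.6,interpolation=cv2.INTER_CUBIC)[:,:,::-1].copy()
for q,col in(([0,-.145,.13],(0,0,255)),([0,.067,.13],(0,255,0)),([0,.12,.13],(0,255,0)),([.05,.065,.13],(0,255,255)),([-.05,.065,.13],(0,255,255)),([.05,.175,.13],(0,255,255)),([-.05,.175,.13],(0,255,255)),([.08,.2,.13],(255,0,255)),([-.08,.2,.13],(255,0,255)),([.08,-.2,.13],(255,0,255)),([-.08,-.2,.13],(255,0,255))):
    x=pj(p,W(q))[0];cv2.circle(big,tuple(int(t) for t in ((x-[190,140]+.5)*3.6)),3,col,-1)
cv2.imwrite("pics/fit.png",big)
for q in("tag_center","opening","detacher","flap_edge"):
  for t in pinpoint(p,q)[:2]:
    w=at_z(p,t["pixel"],.136 if q[0]=='t' else .13);print(q,w,"st:",R.T@(w-[v[0],v[1],0]))
E
```

```text
[(0.82, array([300., 204., 198., 104.]))]
tag 0.97 [343. 303.  31.  35.] ((343.11767578125, 302.4706115722656), (30.074417114257812, 25.70877456665039), 75.96376037597656) 740
tag 0.93 [418. 165.  32.  27.] ((416.2500305175781, 164.75), (23.926164627075195, 30.005765914916992), 78.69007110595703) 680
tag 0.81 [274. 310.  22.  23.] ((272.8247375488281, 307.64434814453125), (18.073162078857422, 23.251428604125977), 23.96249008178711) 401
tag 0.79 [313. 213.  29.  28.] ((310.25, 210.75001525878906), (21.21320343017578, 26.162948608398438), 45.0) 541
tag 0.66 [346. 137.  39.  46.] ((343.97601318359375, 136.3527374267578), (33.18699645996094, 45.68384552001953), 24.443954467773438) 1230
station [ 0.5823 -0.1502 -0.1125] rms px 0.6062842141063775
tag_center [ 0.3695 -0.0994  0.136 ] st: [-0.2171  0.0266  0.136 ]
tag_center [ 0.6678 -0.3917  0.136 ] st: [ 0.1122 -0.2304  0.136 ]
opening [ 0.5929 -0.0303  0.13  ] st: [-0.0029  0.1203  0.13  ]
detacher [ 0.5904 -0.0248  0.13  ] st: [-0.006   0.1256  0.13  ]
detacher [ 0.5659 -0.2905  0.13  ] st: [-0.0005 -0.1412  0.13  ]
flap_edge [ 0.5885 -0.0896  0.13  ] st: [-0.0006  0.061   0.13  ]
flap_edge [ 0.7097 -0.2367  0.13  ] st: [ 0.1364 -0.0716  0.13  ]
```

View pics/fit.png

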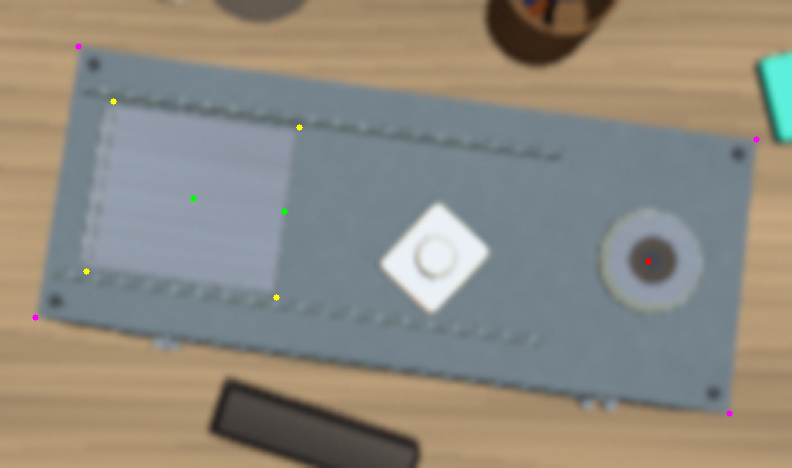

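Call:
servo_tool(
  deltas=[
    [[0,0,0.5],[5,-3,0],1],
    [[0,0,1.0],[10,-6,0],1],
    [[0,0,1.5],[16,-9.5,0],1],
    [[0,0,2.0],[22,-13,0],1],
    [[0,0,2.5],[28,-16.5,0],1],
    [[0,0,3.09],[34,-20,0],1],
    [[0,0,3.09],[40,-23.5,0],1],
    [[0,0,3.09],[44.4,-26.1,0],1],
    [[0,0,3.09],[44.4,-26.1,0],1],
    [[0,0,3.09],[44.4,-26.1,0],1],
    [[0,0,3.09],[44.4,-26.1,0],1],
    [[0,0,3.09],[44.4,-26.1,0],1],
  ],
)

```text
t: 2.75
eef_pos: [0.5647, -0.1714, 0.2313]
eef_rot: [3.141, 0.0, -0.114]
ft_force: [0.5, -0.3, -0.8]
gripper_width: 0.0853
```

Call:
servo_tool(
  deltas=[
    [[0,0,0],[0,0,4],1],
    [[0,0,0],[0,0,8],1],
    [[0,0,0],[0,0,8],1],
    [[0,0,0],[0,0,8],1],
  ],
)

```text
t: 3.25
eef_pos: [0.5659, -0.1713, 0.153]
eef_rot: [3.141, -0.002, -0.113]
ft_force: [1.2, -0.3, 0.6]
gripper_width: 0.0856
```

```bash
python3 - <<'E'
from h import *
print(observe()["eef_pos"],observe()["eef_rot"])
o=[]
for c,(r,k) in dict(side=(130,220),top=(150,200)).items():
    p=grab_frame(c);o.append(cv2.resize(p["image"][r:r+100,k:k+200],None,fx=3,fy=3,interpolation=cv2.INTER_CUBIC))
cv2.imwrite("pics/a1.png",np.vstack(o)[:,:,::-1])
E
```

```text
[ 0.56587495 -0.17129414  0.15300833] [ 3.14071092e+00 -2.17298274e-03 -1.13355592e-01]
```

View pics/a1.png

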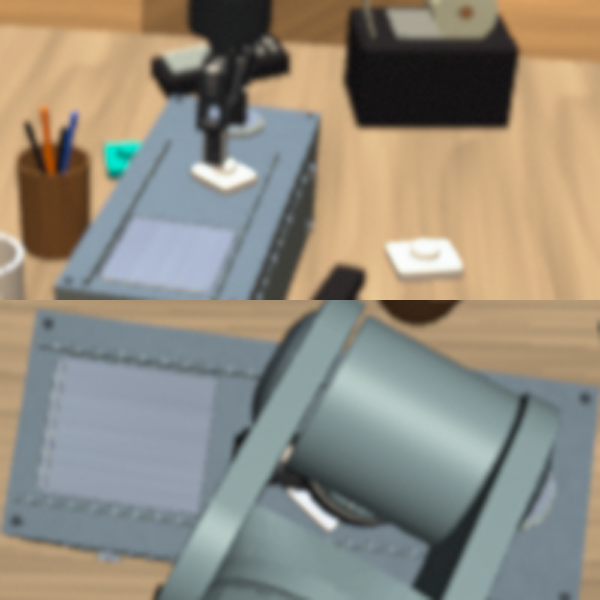

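Side view: the front fingertip (row ≈184, col ≈292) hangs just ahead of the tag, and the tag lies between the fingers. I'll lower and push the tag gently toward the flap.

Call:
servo_tool(
  deltas=[
    [[0,0,0],[0,0,1.5],1],
    [[0,0,0],[0,0,2.5],1],
    [[0,0,0],[0,0,2.8],1],
    [[0,0,0],[0,0,2.8],1],
  ],
)

```text
t: 3.85
eef_pos: [0.565, -0.1702, 0.1228]
eef_rot: [-3.141, 0.001, -0.112]
ft_force: [0.3, 0.7, 1.5]
gripper_width: 0.0856
```

Call:
servo_tool(
  deltas=[
    [[0,0,0],[0,-0.7,0],1],
    [[0,0,0],[0,-1.3,0],1],
    [[0,0,0],[0,-1.9,0],1],
    [[0,0,0],[0,-2.5,0],1],
    [[0,0,0],[0,-3.1,0],1],
    [[0,0,0],[0,-3.7,0],1],
    [[0,0,0],[0,-4.3,0],1],
    [[0,0,0],[0,-4.9,0],1],
    [[0,0,0],[0,-5.5,0],1],
    [[0,0,0],[0,-6.0,0],1],
    [[0,0,0],[0,-6.4,0],1],
    [[0,0,0],[0,-6.4,0],1],
  ],
)

```text
t: 5.35
eef_pos: [0.5724, -0.1065, 0.1233]
eef_rot: [3.142, -0.0, -0.112]
ft_force: [0.1, -0.3, -0.6]
gripper_width: 0.0853
```

```bash
python3 - <<'E'
from h import *
print(observe())
o=[]
for c,(r,k) in dict(side=(150,240),top=(150,200)).items():
    p=grab_frame(c);o.append(cv2.resize(p["image"][r:r+100,k:k+130],(520,400) if c=="side" else (260,200),interpolation=cv2.INTER_CUBIC))
cv2.imwrite("pics/a2.png",cv2.vconcat([o[0],cv2.copyMakeBorder(o[1],0,0,0,260,0)])[:,:,::-1])
E
```

```text
{'t': 5.35, 'q': array([-3.78487046e-01,  2.10183500e-01,  1.80966712e+00,  2.71730972e-06,
        1.12171515e+00,  1.30443238e+00]), 'joint_vel': array([-0.00738526,  0.00295839, -0.00170785, -0.00421559, -0.00010534,
       -0.00310832]), 'joint_efforts': array([ 2.05514724e-01, -3.82242751e+01, -2.93012989e+01,  1.64431252e-02,
        5.04153577e-03,  1.45918579e-02]), 'eef_pos': array([ 0.57243968, -0.10645911,  0.12330059]), 'eef_rot': array([ 3.14158794e+00, -2.65758118e-05, -1.12124275e-01]), 'ft_force': array([ 0.07286802, -0.32423626, -0.59041496]), 'torque': array([-0.01635112,  0.00474225, -0.04323092]), 'gripper_width': 0.08526079880490732}
```

View pics/a2.png

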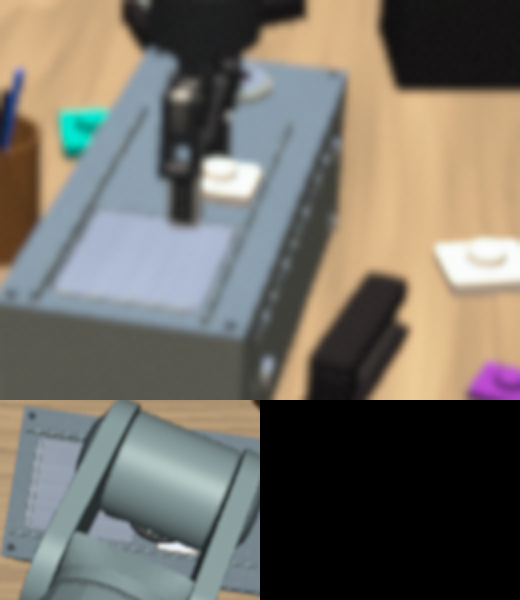

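The side view shows the tag turned square, its dome near row 192, col 295, shifted toward station -x of the finger. I'll convert that to station coordinates.

```bash
python3 - <<'E'
from h import *
from scipy.spatial.transform import Rotation as Ro
np.set_printoptions(precision=1,suppress=True)
R=Ro.from_euler('z',-.1125).as_matrix();o=[.5823,-.1502,0]
S=lambda w:1000*(R.T@(np.array(w)-o))
p=grab_frame("side")
f=lambda cx,cy:(150+cy/4-.5,240+cx/4-.5)
for n,px,z in(("dome",f(221,167),.152),("right corner top",f(262,170),.142),("front right bottom",f(250,199),.130),("finger bottom",f(184,222),.136),("rim end L",f(147,108),.138),("flap L near corner",f(105,210),.13),("flap R near",f(238,226),.13),("flap far-hinge R",f(195,307),.13),("hinge L",f(53,288),.13)):
    print(n,S(at_z(p,px,z)))
print("tcp",S(observe()["eef_pos"]))
for s in masks_of(p,"tag_center"):print(s["confidence"],s["rect"])
E
```

```text
dome [-25.6  24.4 152. ]
right corner top [-50.1   2.2 142. ]
front right bottom [-46.6  23.9 130. ]
finger bottom [-12.7  78.1 136. ]
rim end L [ 52.3 -79.6 138. ]
flap L near corner [ 44.9  65.5 130. ]
flap R near [-46.4  63.2 130. ]
flap far-hinge R [-41.9 171.8 130. ]
hinge L [ 49.7 173.1 130. ]
tcp [-14.7  42.  123.3]
0.77 [368.0, 247.5, 21.7, 17.3]
0.67 [362.0, 215.8, 24.0, 12.0]
0.56 [261.9, 184.2, 12.8, 12.7]
0.43 [299.3, 196.1, 16.0, 12.6]
```

Call:
servo_tool(
  deltas=[
    [[0,0,0],[0,0.3,0],1],
    [[0,0,0],[-0.6,0.3,0],1],
    [[0,0,0],[-0.6,0.2,0],1],
    [[-0.47,0,0],[-0.6,0.3,0.33],1],
    [[-0.93,0,0],[-0.6,0.47,0.7],1],
    [[-1.4,0,0],[-0.6,0.65,1.05],1],
    [[-1.87,0,0],[-0.6,0.84,1.4],1],
    [[-2.33,0,0],[-0.6,1.08,1.7],1],
    [[-2.8,0,0],[-0.6,1.3,1.95],1],
    [[-2.8,0,0],[-0.6,1.3,1.95],1],
    [[-2.8,0,0],[-0.6,1.3,1.95],1],
  ],
)

```text
t: 6.92
eef_pos: [0.5651, -0.119, 0.1042]
eef_rot: [2.654, -0.0, -0.113]
ft_force: [-0.2, 1.1, 1.7]
gripper_width: 0.0856
```

```bash
python3 - <<'E'
from h import *
from scipy.spatial.transform import Rotation as Ro
np.set_printoptions(precision=3,suppress=True)
s=observe();T=Ro.from_euler('xyz',s["eef_rot"]).as_matrix()
R=Ro.from_euler('z',-.1125).as_matrix();o=[.5823,-.1502,0]
for n,l in(("rear inner",[0,.0425,-.013]),("front outer",[0,-.057,-.013]),("body front",[0,-.0425,-.073])):
    print(n,1000*(R.T@(s["eef_pos"]+T@l-o)))
print(s["q"],s["ft_force"])
p=grab_frame("side")
cv2.imwrite("pics/a3.png",cv2.resize(p["image"][150:250,240:370],(650,500),interpolation=cv2.INTER_CUBIC)[:,:,::-1])
E
```

```text
rear inner [-20.606  -2.368 135.61 ]
front outer [-20.561  85.541  89.002]
body front [-20.572 100.836 148.805]
[-0.197  0.273  1.837 -0.564  1.061  1.775] [-0.194  1.069  1.685]
```

View pics/a3.png

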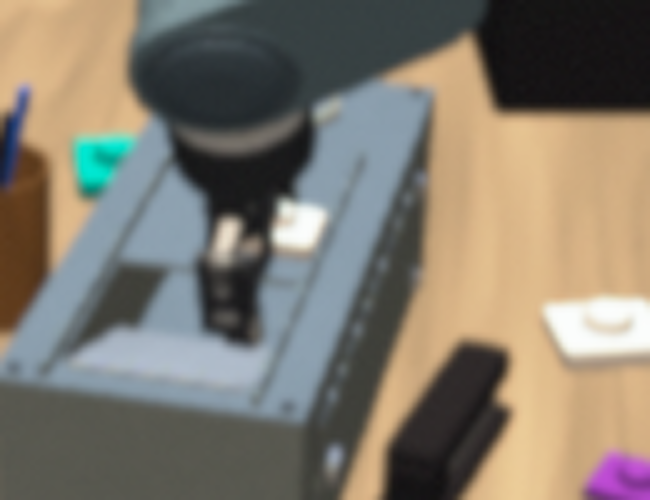

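The flap is open, pressed by the front finger (crop row ≈330, col ≈240), and the tag is still on the landing behind it. I'll push forward now.

Call:
servo_tool(
  deltas=[
    [[0,0,0],[0,-0.44,-0.23],1],
    [[0,0,0],[0,-0.88,-0.47],1],
    [[0,0,0],[0,-1.32,-0.7],1],
    [[0,0,0],[0,-1.77,-0.94],1],
    [[0,0,0],[0,-2.21,-1.17],1],
    [[0,0,0],[0,-2.65,-1.41],1],
    [[0,0,0],[0,-3.09,-1.64],1],
    [[0,0,0],[0,-3.53,-1.88],1],
    [[0,0,0],[0,-3.97,-2.11],1],
    [[0,0,0],[0,-4.42,-2.35],1],
    [[0,0,0],[0,-4.86,-2.58],1],
    [[0,0,0],[0,-4.86,-2.58],1],
    [[0,0,0],[0,-4.86,-2.58],1],
  ],
)

```text
t: 8.6
eef_pos: [0.5728, -0.0691, 0.1084]
eef_rot: [2.643, -0.003, -0.114]
ft_force: [-4.9, -24.1, 14.8]
gripper_width: 0.0855
```

```bash
python3 - <<'E'
from h import *
print(observe()["q"],observe()["ft_force"])
p=grab_frame("side");q=grab_frame("top")
a=cv2.resize(p["image"][150:250,240:370],(650,400),interpolation=cv2.INTER_CUBIC)
b=cv2.resize(q["image"][150:250,190:352],(324,200),interpolation=cv2.INTER_CUBIC)
cv2.imwrite("pics/a4.png",cv2.vconcat([a,cv2.copyMakeBorder(b,0,0,0,326,0)])[:,:,::-1])
E
```

```text
[-0.10454493  0.28918438  1.81062322 -0.56190407  1.11352144  1.85215478] [ -4.8799921  -24.05551524  14.81235695]
```

View pics/a4.png

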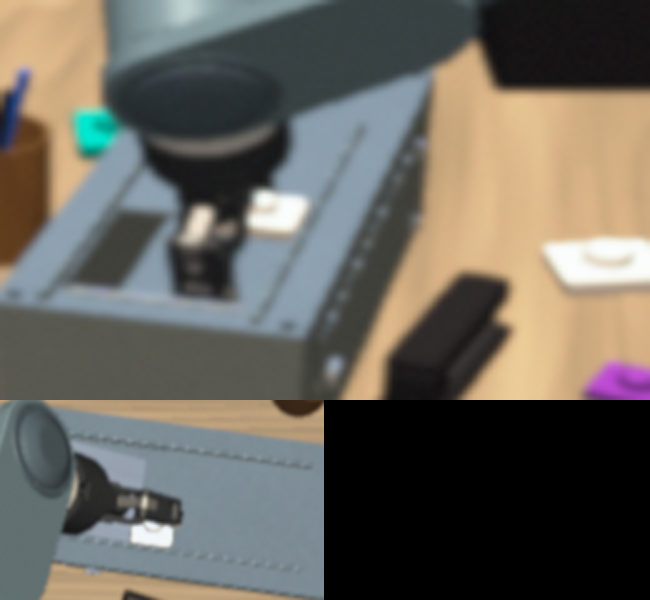

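```bash
python3 - <<'E'
from h import *
from scipy.spatial.transform import Rotation as Ro
np.set_printoptions(precision=1,suppress=True)
s=observe();T=Ro.from_euler('xyz',s["eef_rot"]).as_matrix()
R=Ro.from_euler('z',-.1125).as_matrix();o=[.5823,-.1502,0]
S=lambda w:1000*(R.T@(np.array(w)-o))
for n,l in(("rear inner",[0,.0425,-.013]),("front outer",[0,-.057,-.013]),("body front",[0,-.0425,-.073])):
    print(n,S(s["eef_pos"]+T@l))
p=grab_frame("top");f=lambda cx,cy:(150+cy/2-.5,190+cx/2-.5)
for n,c in(("c",(152,133)),("rear low",(172,146)),("front low",(131,142)),("front up",(134,122)),("rear up",(176,126)),):print(n,S(at_z(p,f(*c),.142)))
print("finger rear tip px",S(at_z(p,f(182,114),.142)))
cv2.imwrite("pics/a5.png",cv2.resize(p["image"][175:235,235:305],(700,600),interpolation=cv2.INTER_CUBIC)[:,:,::-1])
E
```

```text
rear inner [-18.7  48.4 140.1]
front outer [-18.5 135.8  92.5]
body front [-18.6 151.8 152.2]
c [-38.5  67.8 142. ]
rear low [-48.9  45.8 142. ]
front low [-50.6  87.7 142. ]
front up [-29.9  87.6 142. ]
rear up [-28.1  44.6 142. ]
finger rear tip px [-15.   40.2 142. ]
```

View pics/a5.png

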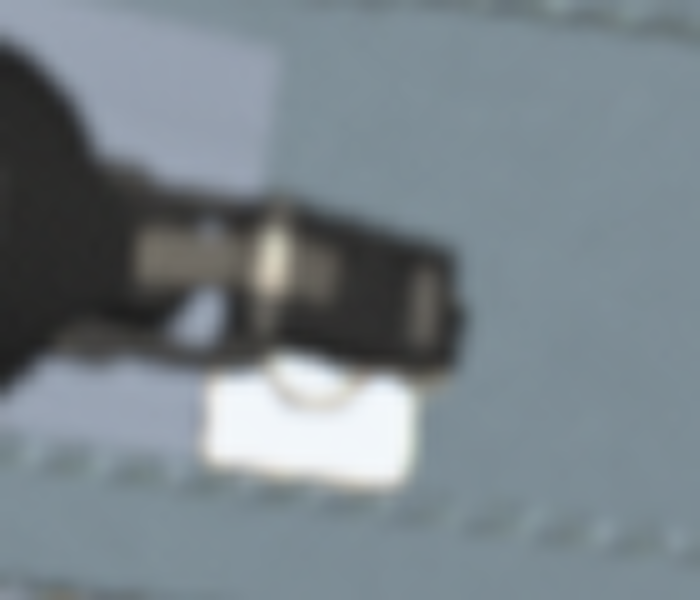

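The tag is flat with its centre at about station y = 66, right at the opening edge, and the front finger's back is bearing near the hinge (28 N). Closing the fingers partway will push the tag on and relieve the front finger.

Call:
servo_tool(
  deltas=[
    [[0,0,0],[0,0,0],0.85],
    [[0,0,0],[0,0,0],0.7],
    [[0,0,0],[0,0,0],0.6],
    [[0,0,0],[0,0,0],0.5],
    [[0,0,0],[0,0,0],0.5],
    [[0,0,0],[0,0,0],0.5],
  ],
)

```text
t: 9.5
eef_pos: [0.5732, -0.0666, 0.1087]
eef_rot: [2.646, -0.004, -0.113]
ft_force: [-5.0, -8.0, 19.0]
gripper_width: 0.0643
```

```bash
python3 - <<'E'
from h import *
p=grab_frame("side");q=grab_frame("top")
a=cv2.resize(p["image"][160:240,240:350],(550,400),interpolation=cv2.INTER_CUBIC)
b=cv2.resize(q["image"][175:235,225:305],(267,200),interpolation=cv2.INTER_CUBIC)
cv2.imwrite("pics/a6.png",cv2.vconcat([a,cv2.copyMakeBorder(b,0,0,0,283,0)])[:,:,::-1])
E
```

```text
(no output)
```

View pics/a6.png

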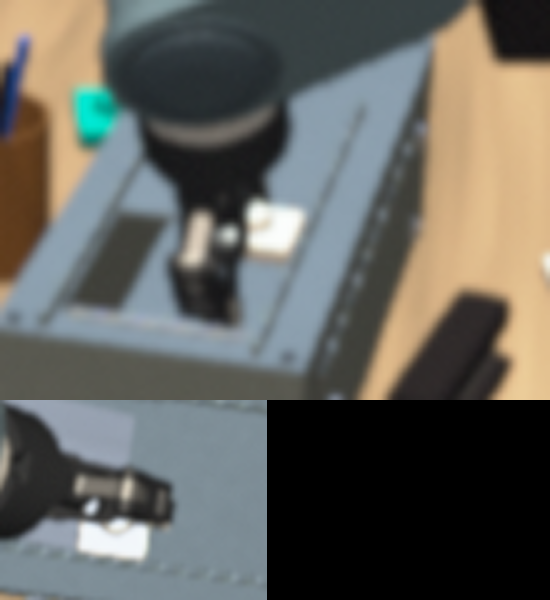

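The tag's centre is now ~14 mm past the edge, but the leaning rear finger overhangs its back edge and keeps it from tipping. Opening the fingers again while backing off slightly should free it with the flap still held open.

Call:
servo_tool(
  deltas=[
    [[0,0,0],[0,0.1,0.05],0.6],
    [[0,0,0],[0,0.2,0.1],0.8],
    [[0,0,0],[0,0.3,0.16],1],
    [[0,0,0],[0,0.44,0.23],1],
    [[0,0,0],[0,0.44,0.23],1],
    [[0,0,0],[0,0.44,0.23],1],
  ],
)

```text
t: 10.35
eef_pos: [0.5721, -0.0707, 0.1067]
eef_rot: [2.65, -0.003, -0.113]
ft_force: [-2.5, -10.2, 12.4]
gripper_width: 0.0855
```

```bash
python3 - <<'E'
from h import *
p=grab_frame("side");q=grab_frame("top")
a=cv2.resize(p["image"][160:240,240:350],(550,400),interpolation=cv2.INTER_CUBIC)
b=cv2.resize(q["image"][175:235,225:305],(267,200),interpolation=cv2.INTER_CUBIC)
cv2.imwrite("pics/a7.png",cv2.vconcat([a,cv2.copyMakeBorder(b,0,0,0,283,0)])[:,:,::-1])
for i in (p,q):print([(round(s["confidence"],2),np.round(s["rect"])) for s in find_in(i,"tag_center")])
E
```

```text
[(0.79, array([362., 215.,  23.,  14.])), (0.59, array([367., 245.,  27.,  14.])), (0.44, array([262., 184.,  15.,  16.])), (0.34, array([283., 221.,  91., 106.]))]
[(0.9, array([344., 304.,  34.,  35.])), (0.75, array([417., 165.,  37.,  30.])), (0.72, array([274., 309.,  21.,  25.])), (0.51, array([258., 214.,  23.,  15.]))]
```

View pics/a7.png

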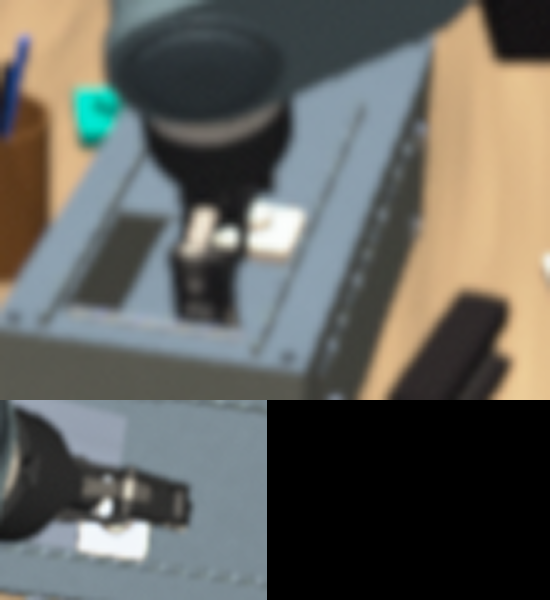

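The tag still bridges the landing edge and the narrow strip by the -x rim (centre ≈ (-26, 79) mm), so it doesn't tip. I'll move the pusher behind its centre (−x) and push it further.

Call:
servo_tool(
  deltas=[
    [[0,0,0],[-0.5,0,0],1],
    [[0,0,0],[-1.0,0,0],1],
    [[0,0,0],[-1.0,0,0],0.8],
    [[0,0,0],[-1.0,0,0],0.6],
    [[0,0,0],[-1.0,0,0],0.45],
    [[0,0,0],[-1.0,0,0],0.3],
    [[0,0,0],[-1.0,-0.2,-0.1],0.3],
    [[0,0,0],[-1.0,-0.44,-0.23],0.3],
    [[0,0,0],[-1.0,-0.7,-0.37],0.3],
    [[0,0,0],[-1.0,-0.7,-0.37],0.3],
  ],
)

```text
t: 11.8
eef_pos: [0.5657, -0.0649, 0.112]
eef_rot: [2.64, -0.008, -0.111]
ft_force: [-5.1, -15.5, 26.7]
gripper_width: 0.0555
```

```bash
python3 - <<'E'
from h import *
p=grab_frame("side");q=grab_frame("top")
a=cv2.resize(p["image"][160:240,240:350],(550,400),interpolation=cv2.INTER_CUBIC)
b=cv2.resize(q["image"][175:235,225:305],(267,200),interpolation=cv2.INTER_CUBIC)
cv2.imwrite("pics/a8.png",cv2.vconcat([a,cv2.copyMakeBorder(b,0,0,0,283,0)])[:,:,::-1])
for i in (p,q):
    print([(round(s["confidence"],2),np.round(s["rect"])) for s in find_in(i,"tag_center")])
# white pixels in the station area
for i,(r0,r1,c0,c1) in((p,(190,220,275,305)),(q,(195,228,235,285))):
    m=(i["image"][r0:r1,c0:c1].min(2)>190);y,x=np.nonzero(m);print("white",m.sum(),(y.min()+r0,y.max()+r0,x.min()+c0,x.max()+c0) if m.any() else None)
E
```

```text
[(0.78, array([362., 214.,  23.,  12.])), (0.59, array([368., 248.,  22.,  17.])), (0.5, array([294., 214.,   8.,  11.]))]
[(0.97, array([418., 165.,  36.,  28.])), (0.8, array([345., 304.,  34.,  37.])), (0.67, array([272., 308.,  23.,  25.])), (0.54, array([305., 204., 185., 104.])), (0.47, array([260., 220.,  18.,   1.]))]
white 16 (np.int64(209), np.int64(212), np.int64(293), np.int64(298))
white 87 (np.int64(215), np.int64(221), np.int64(249), np.int64(266))
```

View pics/a8.png

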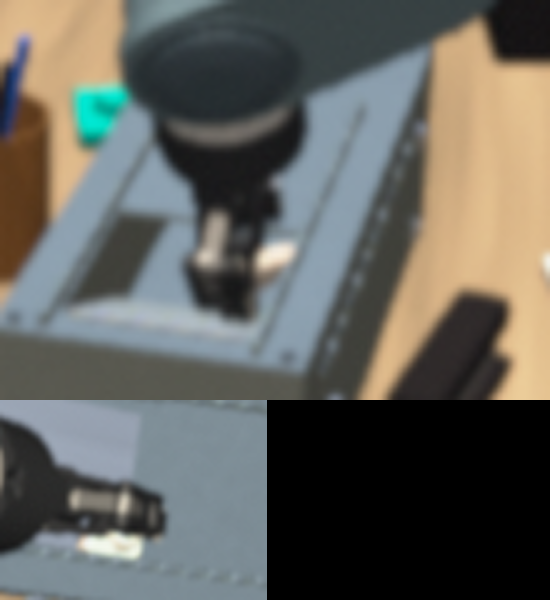

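The tag has tipped into the opening (side, rows ≈209–212, col ≈295) but still leans against a finger. Reopening the fingers and backing off should release it.

Call:
servo_tool(
  deltas=[
    [[0,0,0],[0,0.3,0.16],0.5],
    [[0,0,0],[0,0.5,0.26],0.7],
    [[0,0,0],[0,0.7,0.37],0.9],
    [[0,0,0],[0,0.7,0.37],1],
    [[0,0,0],[0,0.7,0.37],1],
    [[0,0,0],[0,0.7,0.37],1],
    [[0,0,0],[0,0.7,0.37],1],
  ],
)

```text
t: 12.88
eef_pos: [0.5617, -0.0703, 0.1062]
eef_rot: [2.648, -0.002, -0.113]
ft_force: [-1.7, -13.2, 9.2]
gripper_width: 0.0849
```

```bash
python3 - <<'E'
from h import *
p=grab_frame("side");q=grab_frame("top")
a=cv2.resize(p["image"][160:240,240:350],(550,400),interpolation=cv2.INTER_CUBIC)
b=cv2.resize(q["image"][175:235,225:305],(267,200),interpolation=cv2.INTER_CUBIC)
cv2.imwrite("pics/a9.png",cv2.vconcat([a,cv2.copyMakeBorder(b,0,0,0,283,0)])[:,:,::-1])
for i,(r0,r1,c0,c1) in((p,(190,225,275,305)),(q,(195,228,235,285))):
    m=(i["image"][r0:r1,c0:c1].min(2)>180);y,x=np.nonzero(m);print("white",m.sum(),(y.min()+r0,y.max()+r0,x.min()+c0,x.max()+c0) if m.any() else None)
E
```

```text
white 13 (np.int64(204), np.int64(209), np.int64(283), np.int64(285))
white 2 (np.int64(206), np.int64(207), np.int64(263), np.int64(263))
```

View pics/a9.png

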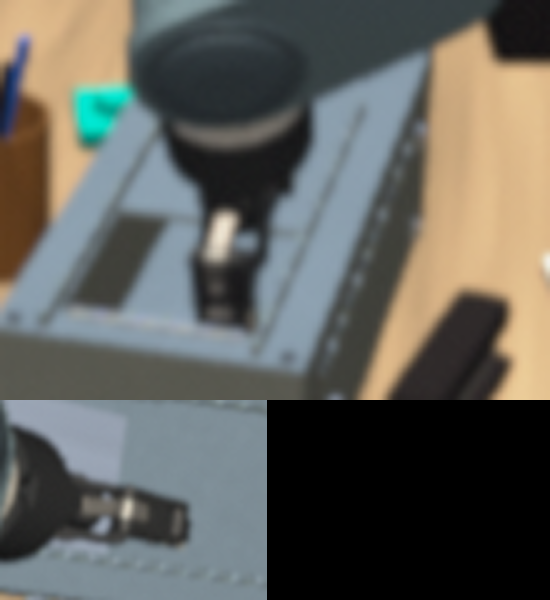

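The tag is gone from the deck and from the opening in both views. I'll hold a moment, then back off and rise so the flap shuts.

Call:
servo_tool(
  deltas=[
    [[0,0,0],[0,0,0],1],
    [[0,0,0],[0,0,0],1],
    [[0,0,0],[0,0,0],1],
    [[0,0,0],[0.5,0.44,0.23],1],
    [[0,0,0],[0.5,0.88,0.47],1],
    [[0,0,0],[1.0,1.5,0.8],1],
    [[0,0,0],[1.0,2.0,1.0],1],
    [[0,0,0],[1.0,2.5,0.2],1],
    [[0,0,0],[1.0,3.2,-1.0],1],
    [[0,0,0],[1.0,4.2,-3.0],1],
    [[0,0,0],[1.0,5.2,-5.0],1],
    [[0,0,0],[1.0,6.5,-7.5],1],
    [[0,0,0],[1.0,8.3,-11],1],
    [[0,0,0],[1.0,10.5,-15],1],
    [[0,0,0],[1.0,10.5,-15],1],
    [[0,0,0],[1.0,10.5,-15],1],
  ],
)

```text
t: 14.98
eef_pos: [0.5679, -0.091, 0.2859]
eef_rot: [2.654, -0.0, -0.112]
ft_force: [0.1, -0.3, -0.1]
gripper_width: 0.0857
```

Call:
servo_tool(
  deltas=[
    [[0,0,0],[-4,4,0],1],
    [[0,0,0],[-8,8,0],1],
    [[0,0,0],[-10,12,0],1],
    [[0,0,0],[-10,15,0],1],
    [[0,0,0],[-10,15,0],1],
    [[0,0,0],[-10,15,0],1],
  ],
)

```text
t: 15.72
eef_pos: [0.4535, -0.211, 0.3542]
eef_rot: [2.654, 0.003, -0.112]
ft_force: [-0.1, -0.3, -1.3]
gripper_width: 0.0854
```

```bash
python3 - <<'E'
from h import *
p=grab_frame("side");q=grab_frame("top")
a=cv2.resize(p["image"][150:270,180:380],(600,360),interpolation=cv2.INTER_CUBIC)
b=cv2.resize(q["image"][100:260,190:440],(375,240),interpolation=cv2.INTER_CUBIC)
cv2.imwrite("pics/a10.png",cv2.vconcat([a,cv2.copyMakeBorder(b,0,0,0,225,0)])[:,:,::-1])
for i in (p,q):print([(round(s["confidence"],2),np.round(s["rect"])) for s in find_in(i,"tag_center")])
for n in("mug","penpot","stapler"):print(n,[np.round(at_z(i,pinpoint(i,n)[0]["pixel"],0),3) for i in(p,q) if pinpoint(i,n)])
print(observe()["ft_force"],observe()["t"])
E
```

```text
[(0.67, array([262., 182.,  10.,  12.])), (0.62, array([362., 214.,  21.,  13.])), (0.62, array([368., 246.,  24.,  16.]))]
[(0.9, array([418., 165.,  38.,  32.])), (0.48, array([352., 306.,  16.,  29.]))]
mug [array([ 0.786, -0.067,  0.   ]), array([ 0.77 , -0.062,  0.   ])]
penpot [array([ 0.745, -0.258,  0.   ]), array([ 0.748, -0.258,  0.   ])]
stapler [array([ 0.458, -0.106,  0.   ])]
[0.59268819 0.10791226 0.42160978] 16.475
```

The viewer limit is reached, so I'll check the flap and opening numerically against the first pictures.

```bash
python3 - <<'E'
from h import *
from scipy.spatial.transform import Rotation as Ro
R=Ro.from_euler('z',-.1125).as_matrix();o=np.array([.5823,-.1502,0])
def pj(p,X):
    M=Ro.from_euler('xyz',p["orientation"]).as_matrix();c=(np.array(X)-p["eye"])@M@np.array(p["camera_matrix"]).T;return c[:,:2]/c[:,2:]
p=grab_frame("side");b=cv2.imread("pics/side0.png")[:,:,::-1]
for n,(x0,x1,y0,y1) in dict(flap=(-44,44,70,170),edge=(-44,44,60,75),landing=(-50,50,-60,60)).items():
    q=np.array([[x,y,130] for x,y in((x0,y0),(x1,y0),(x1,y1),(x0,y1))])/1000@R.T+o
    m=np.zeros((420,560),np.uint8);cv2.fillConvexPoly(m,pj(p,q).round().astype(np.int32),1);m=m>0
    d=np.abs(p["image"].astype(int)-b)[m].mean(1)
    print(n,m.sum(),"now",p["image"][m].mean(0).round(),"before",b[m].mean(0).round(),"diff mean/max",d.mean().round(1),d.max(),"white",(p["image"][m].min(1)>200).sum())
print([(x["confidence"],x["pixel"]) for x in pinpoint(p,"flap_edge")])
E
```

```text
flap 710 now [167. 179. 201.] before [173. 185. 208.] diff mean/max 6.5 8.0 white 0
edge 134 now [151. 164. 182.] before [157. 170. 189.] diff mean/max 6.0 8.0 white 0
landing 791 now [135. 153. 167.] before [158. 172. 181.] diff mean/max 19.6 99.66666666666667 white 0
[(0.6, [207.2, 280.4])]
```

The flap region matches the first picture (only a uniform lighting change), so it is shut, and there is no white left on the landing.

```bash
python3 -c "
from station import *
print(hand_in())"
```

```text
the job is handed in; nothing more can be done
None
```

The tag appears to be in the box and the flap is shut. I handed the job in at about 16.5 s, with the arm clear of everything.

**What I did:** With the fingers astride the tag, I slid it along the landing with the rear finger. I then tilted the gripper so the front finger pressed the flap open, and pushed the tag in with the rear finger. The tag caught between the landing edge and the deck strip by the -x rim. To free it I moved the rear finger behind its centre, pushed it further, and opened the fingers again with the flap still held down. Then I backed off and rose, and the flap sprang shut.

**Last checks:**
- **Tag:** the networks found no tag on the station in either camera, and there are no white pixels on the landing or flap. The tag cannot be seen inside the box, so its being there is inferred.
- **Flap:** its area matches the first side picture, with a mean difference of about 6 grey levels from an even lighting change. I checked this by numbers only, because the picture viewer had reached its limit.
- **Mug and pen pot:** they are where they started, within measuring error.
- **Stapler:** it measures in the same place, but only one camera found it.
- **Force:** it reached about 31 N at the wrist while pushing. I think a gripper knuckle was bearing near the hinge. The highest reading was below the 40 N limit, but I only saw readings at the end of each move.

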